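# Shut and start the UV curing box

### The job

A phone with freshly bonded glass lies in the open tray of the white UV curing box. Push the tray fully home with the fingertips, without slamming it or touching the phone, then push the red tab of the bolt all the way across so that the tray is locked, and only then press the green start button down and let it come up again. Leave everything standing round the box where it is.

Things in the scene. Friction and masses are not known exactly. Their poses are not given: they have to be found in the camera images.
- uv_box: White UV curing box, fixed to the bench, 130 (x) x 200 (y) x 60 mm high. Origin: centre of its underside, on the bench; x points from its front face (at x = -65 mm) into the box, the way the tray goes in; y to the left seen from the front. On top near the front edge a steel barrel bolt runs along y at x = -60 mm; its two straps, at y = -16 and +45 mm, are 73.5 mm above the bench.
- tray_front (a point): Point on the outer face of the tray's grey front panel, midway across, 40 mm above the bench; moves with the tray. Panel 198 mm wide, 10 mm thick, 5 to 59 mm above the bench. A steel keeper for the bolt, 16 mm wide, rises from it to 77 mm above the bench, 68 mm left (+y) of the middle. Pushing along the box's +x shuts the tray.
- uv_tray (a joint): How far the tray is open, in m: 0 = fully home against its stop, 0.11 = fully out. Slides with 2 N of friction and light damping (6 N per m/s); stays where it is left.
- bolt_tab (a point): Centre of the red tab of the bolt: 14 mm (x) x 10 mm (y) x 22 mm high, standing from 70 to 92 mm above the bench (this point is 83 mm above the bench); it moves with the bolt.
- uv_bolt (a joint): Travel of the bolt along the box's +y axis in m: 0 = drawn back (unlocked), 0.024 = fully shot through the keeper of the tray (locked). Slides with 1.5 N of friction and stays where it is left. It enters the keeper only when the tray is home; shot early, it stops the tray from shutting.
- uv_start_top (a point): Centre of the top face of the green start button, 24 mm in diameter, on the top of the box at its front right; pressed straight down.
- uv_start (a joint): Travel of the start button in m: 0 = up, 0.005 = fully down. A spring returns it; fully down takes 4 N.
- phone: Dark phone, 71 x 145 x 8 mm, lying screen up and loose on two strips of foam in the tray, its long side along the box's y axis. Origin at the centre of its underside, 20 mm above the bench. Not to be touched or lifted.
- wick: Yellow spool of wick, 45 mm in diameter, 10 mm high, loose on top of the box at the back left. Origin at the centre of its underside. To be left alone. On the bench behind the box, at x = 0.81 m, stand a bottle 126 mm and a tub 80 mm high.
- glue: White tube of screen glue, 26 x 122 x 17 mm, lying loose on the bench to the left of the box. Origin at the centre of its underside. To be left alone.
- tape_roll: Roll of amber tape, 100 mm in diameter, 25 mm high, loose to the right of the box. Origin at the centre of its underside. To be left alone.
- other_phone: Rose phone, 71 x 145 x 9 mm, lying loose at the right front of the bench. Origin at the centre of its underside. To be left alone.
- spool: Blue and white solder spool, 52 mm in diameter, 34 mm high, standing loose to the left of the box. Origin at the centre of its underside. To be left alone. Farther left and nearer the robot a red microscope is fixed to the bench, 0.45 m high, in the area x 0.2 to 0.52, y 0.27 to 0.7 m: keep the arm clear of it.

How it is judged (in metres and radians):
On the way, in this order (a step that is already met when the one before it is completed fails the run):
1. the tray is pushed fully home with the bolt still drawn back (value of joint uv_tray below 0.004 m and value of joint uv_bolt below 0.012 m), for 0.2 s.
2. the bolt is shot through the keeper with the tray home (value of joint uv_tray below 0.004 m and value of joint uv_bolt above 0.02 m), for 0.2 s.
3. the start button is pressed down (value of joint uv_start above 0.0035 m), for 0.1 s.
At the end, for the whole second after the job is handed in: The tray is home (within 4 mm), the bolt is shot (at least 20 of its 24 mm), the start button has been pressed (at least 3.5 of 5 mm) after that and is up again, and the phone lies flat at rest in the shut tray (all of step 2 and value of joint uv_start below 0.0015 m and z of phone in the frame of uv_box below 0.025 m and horizontal distance between phone and uv_box below 0.04 m and linear speed of phone below 0.02 m/s); the robot touches nothing.
It fails at once if the lamp is started before the tray is home and bolted (value of joint uv_start above 0.0025 m and (value of joint uv_tray above 0.005 m or value of joint uv_bolt below 0.018 m)).
It fails at once if the tray is slammed (faster than 0.5 m/s) (velocity of joint uv_tray below -0.5 m/s).
It fails at once if the phone in the tray is touched (contact force between any of the fingers, the arm and phone above 0.5 N).
It fails at once if the phone is lifted off the tray (z of phone in the frame of uv_box above 0.032 m).
It fails at once if something standing round the work is moved more than 20 mm (distance of any of wick, glue, tape_roll, other_phone, spool from where it was at the start of the episode above 0.02 m).
It also fails if it takes over 48 s, if anything falls off the work surface, if the arm or the gripper's body presses on something with over 40 N, if the wrist force passes 120 N, or if a joint passes its speed limit or range.

### The arm

A 6-joint arm with a two-finger parallel gripper is mounted at the origin on a cart in front of the work surface, level with it; the furniture and walls round the work are solid. World frame = base frame: x ahead of the robot, y to its left, z up, the work surface at z = 0. Lengths are in mm, angles in rad, forces in N, time in s.
With the tool pointing down it reaches from about 275 to 750 mm from the base axis. Payload 10.2 kg.
Tool frame: the origin (TCP) lies midway between the tips of the shut fingers; the grasp point (between the pads) lies 19 mm behind it; z points along the fingers, y is the line along which they close (so a half turn about z gives the same grasp; the last joint's range is limited). The gripper opens to 85 mm and grips with 20 to 120 N. Pads are 22 mm wide; open, the fingers measure 114 mm over their backs; the gripper's body (76 mm by 85 mm) begins 54 mm behind the grasp point. The pads swing forward as they close: fully open they stand 13 mm farther back than shut.
Start: joints at [1.012, 0.313, 1.498, -0, 1.331, -0.223], TCP at [173.013, 495.679, 231.294] pointing down, gripper open.
Joint ranges: [-2.94, 2.94], [-0.97, 2.17], [0.19, 2.56], [-1.23, 4.37], [0.02, 3.11], [-2.88, 2.88]. Speed limits (rad/s): [2.39, 2.39, 3.01, 3.14, 3.14, 3.14].

### API

Orientations are given as a unit quaternion [w, x, y, z].
In Python, from rig import ctrl gives the robot as it stands.
- The arm moves only by the tool send_rows, never from a script. Its argument "targets" is a list of rows, each a list of 7 numbers: the closure, from -1 (fully open) to 1 (shut), so that 0 is half open, then the shift along the tool's x, y, z in m, then the turn, a rotation vector about the tool's x, y, z in rad. In form: [[claw, dx, dy, dz, ax, ay, az], ...]. A call has exactly 10 rows; each row shifts and turns the commanded pose from where the row before left it, along the tool's axes as they then stand; what a row does not reach is not made up. A row lasts 1/8 s, in which the tool goes at most 62.5 mm and 10.7 degrees, less where a joint would pass 70% of its speed; a pose out of reach is approached as far as the arm can. A call with a gripper value outside its range is refused whole. The fingers move at their own pace and stop on an object; "squeeze" is the grip in N (left out, the last holds). Time passes only in rows, so rows that do not move let the fingers close, or fill a call up. It gives the time, the measured TCP pose, the force, the opening and the grip force at its end, in the units of the state.
- ctrl.sense(): the state, without advancing time (a new reading comes with each control period).
- ctrl.capture(name): name is "scene" or "side" or "wrist"; returns a dict with "img" (400x640x3 uint8, red, green, blue), "camera_matrix" (3x3 intrinsics, pixels), "R" (3x3) and "t" (3): a world point X has camera coordinates R X + t. Camera axes: x right, y down, z forward; pixel columns grow to the right and rows downward; lengths in mm; the calibration is good to about 2 mm. A picture is of the moment at which its call begins. There is no depth.
- ctrl.finish_job(): hands the job in; it is judged then, once.
Trained networks look in a picture, given as the dict that the camera call returned (one of the last four; its "shot" number tells which), for a name from the list of things; names that differ only in an ending like _2 or _b are one class to them, and where a whole thing is asked for, a point or a joint stands for the part that bears it (a point fixed in the world has none). Each returns a list of dicts, best first, with "score" (0 to 1); they miss things now and then, are a little off and sometimes report something else, mostly with a low value. They report only what shows in the picture. A call takes as long as a camera call.
- ctrl.boxes_of(query, picture): "extent" ([left, top, width, height] in pixels, round what is visible of it).
- ctrl.landmark_of(query, picture): "point" ([column, row] in pixels: a listed point, or the origin of a listed thing).
The state is a dict: "time_s": time; "joints": joint angles; "dq": joint speeds; "tau": joint torques, N m; "eef_pos": TCP position; "ee_rot": TCP orientation; "force": force on the tool from outside, world axes, zero at the start; "wrist_torque": the same for the moment, N m; "grip_width": opening from 0.0 (shut) to 1.0 (fully open); "grip_force": force on a finger pad.
Only numpy, scipy, OpenCV 4.12 (cv2) and the standard library are available. Lean on these libraries where they do the work, as an engineer would, in place of code of your own. Each camera call takes 0.05 s, during which the arm holds its last target. There are 200 camera calls.

## Working session

There is one attempt and no reset: what is moved stays moved. The work goes in short steps, Python scripts to look and compute and a tool call to move; the robot and the scene stay as the last step left them, time stands still between calls to the robot, and variables do not carry over. Pictures are saved under pics/ and viewed, at most 10 in all, crops included, and the job is handed in when it is done.

Besides the shell and the picture viewer there is one more tool, called as name([rows], argument=value, ...), one row to a line, values as JSON. send_rows: Moves the arm, as the interface text tells. Its arguments: {"type":"object","properties":{"targets":{"type":"array"},"squeeze":{"type":"number"}},"required":["targets"]}

```bash
mkdir -p pics; ls
cat > h.py <<'E'
import numpy as np, cv2
from rig import ctrl
from scipy.spatial.transform import Rotation as Ro
from scipy.optimize import least_squares
def proj(c,X):
    p=np.array(c["R"])@np.array(X,float).T.reshape(3,-1)+np.array(c["t"]).reshape(3,1)
    p=np.array(c["camera_matrix"])@p
    return (p[:2]/p[2]).T
def onplane(c,uv,z):
    R=np.array(c["R"]);t=np.array(c["t"]).ravel()
    d=R.T@np.linalg.inv(np.array(c["camera_matrix"]))@np.array([uv[0],uv[1],1.])
    o=-R.T@t
    return o+d*(z-o[2])/d[2]
def save(c,n): cv2.imwrite(f"pics/{n}.png",cv2.cvtColor(np.array(c["img"]),cv2.COLOR_RGB2BGR))
E
python3 - <<'E'
from h import *
s=ctrl.sense();print(s["time_s"],s["eef_pos"],s["ee_rot"],s["force"],s["grip_width"])
Z=dict(uv_box=0,tray_front=40,bolt_tab=83,uv_start_top=None,phone=20,wick=60,glue=0,tape_roll=0,other_phone=0,spool=0)
for n in ("scene","side"):
    c=ctrl.capture(n);save(c,n)
    print(n,-np.array(c["R"]).T@np.array(c["t"]).ravel())
    for k,z in Z.items():
        l=ctrl.landmark_of(k,c)[:2]
        for a in l: print(k,np.round(a["point"]),round(a["score"],2),np.round(onplane(c,a["point"],65 if z is None else z)))
E
```

```text
pics
0.0 [172.87023463 495.45109255 230.74921506] [-2.44143242e-04  1.67103363e-01  9.85939175e-01 -5.91773130e-04] [ 0.25687647 -0.94464872  0.08491643] 0.9953089937770153
scene [ -57.91755512 -788.32500493  868.35782215]
uv_box [344. 192.] 0.73 [675.  28.   0.]
tray_front [293. 199.] 0.78 [502.  56.  40.]
tray_front [346. 166.] 0.53 [735.  93.  40.]
bolt_tab [321. 178.] 0.47 [596.  41.  83.]
uv_start_top [344. 188.] 0.45 [634. -20.  65.]
phone [307. 198.] 0.96 [554.  53.  20.]
wick [346. 167.] 0.44 [709.  65.  60.]
glue [319. 167.] 0.61 [695. 182.   0.]
tape_roll [428. 265.] 0.94 [ 659. -335.    0.]
other_phone [317. 317.] 0.58 [ 328. -294.    0.]
spool [304. 157.] 0.73 [692. 260.   0.]
side [165.10020677 903.02181395 998.06952078]
uv_box [273. 223.] 0.93 [656.  28.   0.]
tray_front [316. 234.] 0.89 [500.  64.  40.]
tray_front [292. 194.] 0.54 [634. -73.  40.]
bolt_tab [282. 210.] 0.56 [612.  47.  83.]
uv_start_top [293. 192.] 0.41 [620. -54.  65.]
phone [298. 231.] 0.63 [564.  51.  20.]
wick [250. 213.] 0.62 [705.  69.  60.]
wick [290. 193.] 0.37 [631. -53.  60.]
glue [241. 256.] 0.47 [683. 180.   0.]
tape_roll [319. 158.] 0.97 [ 639. -324.    0.]
other_phone [404. 185.] 0.76 [ 318. -279.    0.]
spool [224. 277.] 0.72 [692. 261.   0.]
```

Run:
```python
import cv2,numpy as np
a=cv2.imread("pics/scene.png")[130:250,255:415];b=cv2.imread("pics/side.png")[150:270,210:370]
f=lambda x:cv2.resize(x,(800,600),interpolation=cv2.INTER_CUBIC)
cv2.imwrite("pics/a.png",f(a));cv2.imwrite("pics/b.png",f(b))
```

```text
(no output)
```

View pics/a.png

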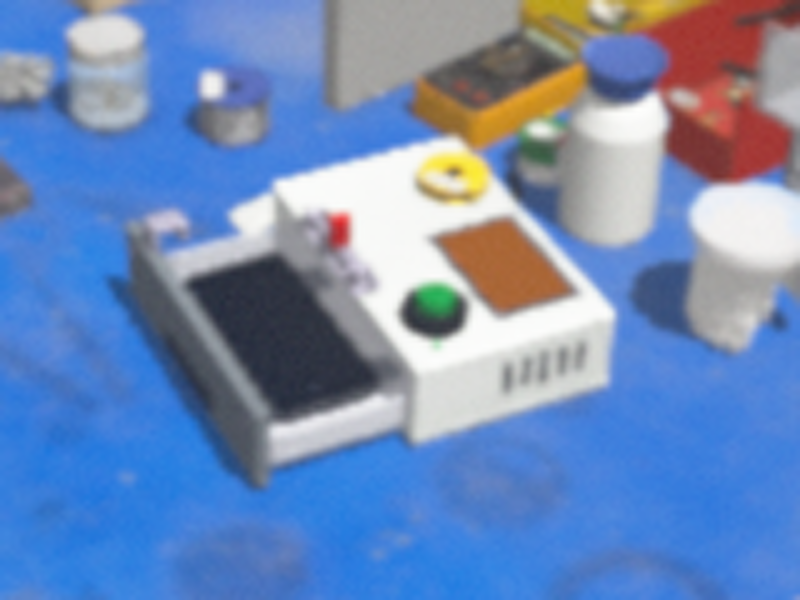

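View pics/b.png

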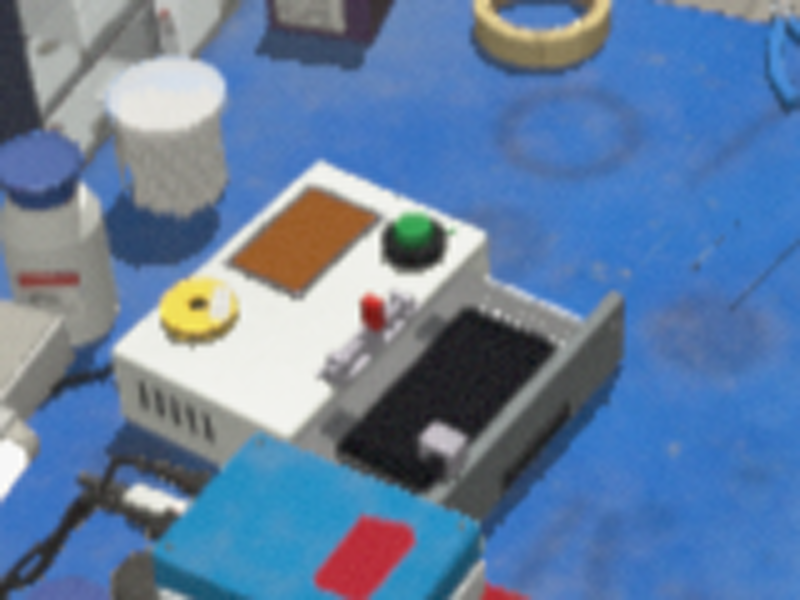

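Run:
```python
from h import *
cs={n:ctrl.capture(n) for n in("scene","side")}
f=lambda o,L:[(np.array(p)/5+o) for p in L]
A=f([255,130],[(275,180),(460,138),(612,318),(410,365),(410,440)])
B=f([210,150],[(293,443),(115,353),(322,160),(488,237)])
box=np.array([[-65,100,60],[65,100,60],[65,-100,60],[-65,-100,60],[-65,-100,0]],float)
def W(p,L):
    c,s=np.cos(p[2]),np.sin(p[2]);L=np.atleast_2d(L)
    return np.c_[p[0]+c*L[:,0]-s*L[:,1],p[1]+s*L[:,0]+c*L[:,1],L[:,2]]
def r(p): return np.r_[(proj(cs["scene"],W(p,box))-A).ravel(),(proj(cs["side"],W(p,box[:4]))-B).ravel()]
s=least_squares(r,[660,28,0.],loss="soft_l1",x_scale=[1,1,.01]);p=s.x
print(p,np.round(r(p),1))
def tri(a,b):
    x=least_squares(lambda X:np.r_[proj(cs["scene"],X)[0]-a,proj(cs["side"],X)[0]-b],[600,30,70.]);return x.x,x.fun
def loc(X):
    c,s=np.cos(p[2]),np.sin(p[2]);d=X[:2]-p[:2];return np.round([c*d[0]+s*d[1],-s*d[0]+c*d[1],X[2]],1)
for n,a,b in(("button",(435,295),(414,222)),("tab",(340,228),(372,312)),("keeper",(165,220),(443,435)),("panelR",(268,415),(620,293))):
    X,fu=tri(f([255,130],[a])[0],f([210,150],[b])[0]);print(n,np.round(X,1),loc(X),np.round(fu,1))
print("d rear", Ro.from_quat(np.roll(ctrl.sense()["ee_rot"],-1)).as_matrix().round(3).tolist())
```

```text
[ 6.59759169e+02  2.40207519e+01 -2.25051372e-01] [-1.6  0.5 -1.4 -0.4 -0.3 -0.7 -0.3  1.4 -1.1  2.3 -1.7 -2.  -1.7 -1.9
 -0.7 -0.9  0.1 -1.3]
button [612.4 -32.5  79. ] [-33.5 -65.6  79. ] [-0.4  0.4 -0.4 -0.4]
tab [605.   48.3  80.7] [-58.8  11.4  80.7] [-0.7  0.6 -0.7 -0.6]
keeper [530.4 121.   76.9] [-147.8   65.7   76.9] [-0.5  0.4 -0.4 -0.4]
panelR [486.5 -39.7  56.8] [-154.7 -100.8   56.8] [-1.1  0.8 -1.2 -0.9]
d rear [[-0.944, 0.329, -0.0], [0.329, 0.944, -0.0], [0.0, -0.0, -1.0]]
```

send_rows([
  [1, 0, 0, 0, 0, 0, -0.11],
  [1, 0.005, -0.041, 0, 0, 0, 0],
  [1, 0.005, -0.041, 0, 0, 0, 0],
  [1, 0.005, -0.041, 0, 0, 0, 0],
  [1, -0.009, -0.039, 0, 0, 0, 0],
  [1, -0.009, -0.039, 0, 0, 0, 0],
  [1, -0.009, -0.039, 0, 0, 0, 0],
  [1, -0.04, -0.025, 0, 0, 0, 0],
  [1, -0.04, -0.025, 0, 0, 0, 0],
  [1, -0.04, -0.025, 0, 0, 0, 0],
], squeeze=20)

```text
time_s: 2.45
eef_pos: [232.0, 157.9, 231.6]
ee_rot: [0.001, 0.113, 0.994, 0.0]
force: [0.6, 0.9, -0.2]
grip_width: 0.002
grip_force: 0.0
```

send_rows([
  [1, -0.04, -0.006, 0, 0, 0, 0],
  [1, -0.04, -0.006, 0, 0, 0, 0],
  [1, -0.04, -0.006, 0, 0, 0, 0],
  [1, -0.04, -0.006, 0, 0, 0, 0],
  [1, -0.04, -0.006, 0, 0, 0, 0],
  [1, -0.04, -0.005, 0.01, 0, 0, 0],
  [1, 0, 0, 0.04, 0, 0, 0],
  [1, 0, 0, 0.04, 0, 0, 0],
  [1, 0, 0, 0.03, 0, 0, 0],
  [1, 0, 0, 0, 0, 0, 0],
])

```text
time_s: 3.7
eef_pos: [456.2, 71.3, 110.0]
ee_rot: [-0.002, 0.113, 0.994, -0.0]
force: [-0.4, 0.0, 0.1]
grip_width: 0.002
grip_force: 0.0
```

Run:
```python
from h import *
o=[]
for n in("scene","wrist"):
    c=ctrl.capture(n);save(c,n+"2")
    for k in("bolt_tab","uv_start_top","tray_front"):
        for a in ctrl.landmark_of(k,c)[:1]: print(n,k,np.round(a["point"]),round(a["score"],2),np.round(onplane(c,a["point"],{"bolt_tab":83,"tray_front":40}.get(k,79))))
print(ctrl.sense()["eef_pos"])
```

```text
scene bolt_tab [308. 200.] 0.51 [506. -17.  83.]
scene uv_start_top [344. 189.] 0.54 [619. -36.  79.]
scene tray_front [290. 194.] 0.74 [507.  78.  40.]
[457.52948562  71.26592317 111.99042639]
```

View pics/wrist2.png

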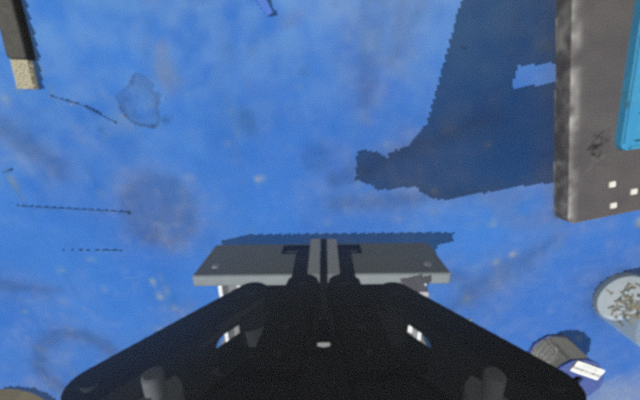

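Run:
```python
from h import *
c=ctrl.capture("wrist")
print("cam",-np.array(c["R"]).T@np.array(c["t"]).ravel())
for z,L in((59,[(196,276),(450,276),(196,283),(450,283)]),(5,[(223,244),(445,244)])):
  for uv in L: print(uv,z,np.round(onplane(c,uv,z),1))
print("tcp px",proj(c,ctrl.sense()["eef_pos"]))
```

```text
cam [384.17742487  88.503416   254.60038999]
(196, 276) 59 [481.8 -33.1  59. ]
(450, 276) 59 [525.  154.5  59. ]
(196, 283) 59 [487.6 -35.3  59. ]
(450, 283) 59 [531.1 153.8  59. ]
(223, 244) 5 [482.2 -30.2   5. ]
(445, 244) 5 [528.7 171.5   5. ]
tcp px [[322.79405471 253.02012693]]
```

send_rows([
  [1, 0, 0, 0.036, 0, 0, 0],
  [1, 0, 0, 0.036, 0, 0, 0],
  [1, 0, 0, 0, 0, 0, 0],
  [1, -0.015, 0, 0, 0, 0, 0],
  [1, -0.012, 0, 0, 0, 0, 0],
  [1, -0.006, 0, 0, 0, 0, 0],
  [1, -0.006, 0, 0, 0, 0, 0],
  [1, -0.006, 0, 0, 0, 0, 0],
  [1, -0.008, 0, 0, 0, 0, 0],
  [1, -0.008, 0, 0, 0, 0, 0],
])

```text
time_s: 5.4
eef_pos: [517.1, 57.7, 39.3]
ee_rot: [-0.0, 0.113, 0.994, 0.0]
force: [-2.2, 2.8, 1.5]
grip_width: 0.003
grip_force: 1.2
```

send_rows([
  [1, -0.008, 0, 0, 0, 0, 0],
  [1, -0.008, 0, 0, 0, 0, 0],
  [1, -0.008, 0, 0, 0, 0, 0],
  [1, -0.008, 0, 0, 0, 0, 0],
  [1, -0.008, 0, 0, 0, 0, 0],
  [1, -0.006, 0, 0, 0, 0, 0],
  [1, -0.004, 0, 0, 0, 0, 0],
  [1, -0.003, 0, 0, 0, 0, 0],
  [1, -0.002, 0, 0, 0, 0, 0],
  [1, 0, 0, 0, 0, 0, 0],
])

```text
time_s: 6.65
eef_pos: [570.5, 45.1, 39.3]
ee_rot: [0.0, 0.113, 0.994, -0.0]
force: [-0.8, 0.8, -0.1]
grip_width: 0.0
grip_force: 0.2
```

send_rows([
  [1, -0.002, 0, 0, 0, 0, 0],
  [1, -0.002, 0, 0, 0, 0, 0],
  [1, -0.001, 0, 0, 0, 0, 0],
  [1, 0, 0, 0, 0, 0, 0],
  [1, -0.001, 0, 0, 0, 0, 0],
  [1, 0, 0, 0, 0, 0, 0],
  [1, -0.001, 0, 0, 0, 0, 0],
  [1, 0, 0, 0, 0, 0, 0],
  [1, -0.001, 0, 0, 0, 0, 0],
  [1, 0, 0, 0, 0, 0, 0],
])

```text
time_s: 7.9
eef_pos: [576.7, 43.8, 39.3]
ee_rot: [-0.002, 0.112, 0.994, -0.0]
force: [-10.1, -0.4, 7.0]
grip_width: -0.0
grip_force: 5.1
```

send_rows([
  [1, -0.001, 0, 0, 0, 0, 0],
  [1, -0.001, 0, 0, 0, 0, 0],
  [1, 0, 0, 0, 0, 0, 0],
  [1, 0, 0, 0, 0, 0, 0],
  [1, 0, 0, 0, 0, 0, 0],
  [1, 0, 0, 0, 0, 0, 0],
  [1, 0, 0, 0, 0, 0, 0],
  [1, 0, 0, 0, 0, 0, 0],
  [1, 0, 0, 0, 0, 0, 0],
  [1, 0, 0, 0, 0, 0, 0],
])

```text
time_s: 9.15
eef_pos: [576.7, 43.8, 39.3]
ee_rot: [-0.005, 0.112, 0.994, -0.0]
force: [-22.3, 1.5, 15.2]
grip_width: 0.001
grip_force: 10.6
```

send_rows([
  [1, 0.01, 0, 0, 0, 0, 0],
  [1, 0.03, 0, 0, 0, 0, 0],
  [1, 0.04, 0, 0, 0, 0, 0],
  [1, 0.04, 0, -0.02, 0, 0, 0],
  [1, 0.04, 0, -0.04, 0, 0, 0],
  [1, 0, 0, -0.04, 0, 0, 0],
  [1, 0, 0, -0.04, 0, 0, 0],
  [1, 0, 0, -0.04, 0, 0, 0],
  [1, 0, 0, 0, 0, 0, 0],
  [1, 0, 0, 0, 0, 0, 0],
])

```text
time_s: 10.4
eef_pos: [423.8, 78.9, 218.6]
ee_rot: [-0.0, 0.113, 0.994, 0.0]
force: [-0.3, -0.3, -0.6]
grip_width: 0.005
grip_force: 0.0
```

Run:
```python
from h import *
c=ctrl.capture("scene");a=c["img"][150:225,290:390]
d=ctrl.capture("side");b=d["img"][170:245,225:325]
w=ctrl.capture("wrist");save(w,"w3")
f=lambda x:cv2.resize(np.array(x),(400,300),interpolation=cv2.INTER_CUBIC)
m=np.vstack([np.hstack([f(a),f(b)]),np.hstack([f(w["img"]),f(w["img"])*0])])
cv2.imwrite("pics/c3.png",m[:,:,::-1])
print(ctrl.sense()["eef_pos"],ctrl.sense()["force"])
```

```text
[423.69601379  78.90620439 218.26633428] [ 0.55587057 -0.41762615  0.23675519]
```

View pics/c3.png

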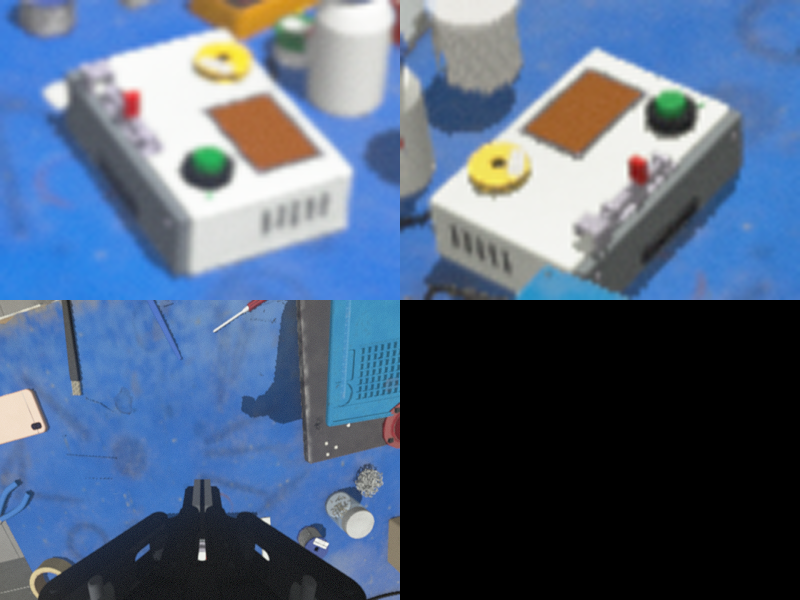

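send_rows([
  [1, -0.036, -0.005, 0, 0, 0, 0],
  [1, -0.036, -0.005, 0, 0, 0, 0],
  [1, -0.037, -0.005, 0, 0, 0, 0],
  [1, -0.037, -0.005, 0, 0, 0, 0],
  [1, -0.037, -0.006, 0, 0, 0, 0],
  [1, 0, 0, 0.04, 0, 0, 0],
  [1, 0, 0, 0.04, 0, 0, 0],
  [1, 0, 0, 0.03, 0, 0, 0],
  [1, 0, 0, 0.015, 0, 0, 0],
  [1, 0, 0, 0, 0, 0, 0],
])

```text
time_s: 11.8
eef_pos: [596.3, 12.6, 93.6]
ee_rot: [-0.001, 0.113, 0.994, 0.0]
force: [-0.0, 0.4, -0.1]
grip_width: 0.003
grip_force: 0.0
```

Run:
```python
from h import *
c=ctrl.capture("scene");a=c["img"][130:225,280:405]
d=ctrl.capture("side");b=d["img"][150:245,215:340]
f=lambda x:cv2.resize(np.array(x),(400,300),interpolation=cv2.INTER_CUBIC)
cv2.imwrite("pics/c4.png",np.hstack([f(a),f(b)])[:,:,::-1])
print(ctrl.sense()["eef_pos"],ctrl.sense()["force"])
```

```text
[597.1947329   12.49341694  95.3434673 ] [ 0.19859538 -0.32743039  0.2053649 ]
```

View pics/c4.png

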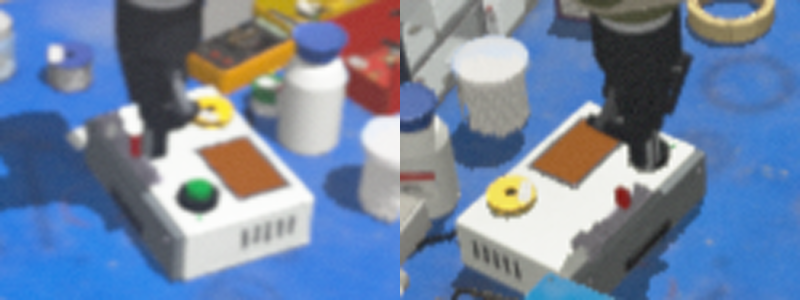

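send_rows([
  [1, 0, 0, 0.012, 0, 0, 0],
  [1, 0, 0, 0, 0, 0, 0],
  [1, 0, 0.006, 0, 0, 0, 0],
  [1, 0, 0.006, 0, 0, 0, 0],
  [1, 0, 0.004, 0, 0, 0, 0],
  [1, 0, 0.004, 0, 0, 0, 0],
  [1, 0, 0.004, 0, 0, 0, 0],
  [1, 0, 0.004, 0, 0, 0, 0],
  [1, 0, 0.004, 0, 0, 0, 0],
  [1, 0, 0, 0, 0, 0, 0],
])

```text
time_s: 13.15
eef_pos: [603.8, 44.1, 82.3]
ee_rot: [0.0, 0.113, 0.994, 0.0]
force: [-0.3, -0.1, 0.3]
grip_width: -0.003
grip_force: 0.0
```

send_rows([
  [1, 0, 0.003, 0, 0, 0, 0],
  [1, 0, 0.003, 0, 0, 0, 0],
  [1, 0, 0.003, 0, 0, 0, 0],
  [1, 0, 0.002, 0, 0, 0, 0],
  [1, 0, 0, 0, 0, 0, 0],
  [1, 0, 0, 0, 0, 0, 0],
  [1, 0, 0, 0, 0, 0, 0],
  [1, 0, 0, 0, 0, 0, 0],
  [1, 0, 0, 0, 0, 0, 0],
  [1, 0, 0, 0, 0, 0, 0],
])

```text
time_s: 14.4
eef_pos: [605.7, 52.5, 82.2]
ee_rot: [-0.001, 0.113, 0.994, -0.002]
force: [-5.2, -12.8, 1.7]
grip_width: -0.002
grip_force: 6.2
```

send_rows([
  [1, 0, 0.001, 0, 0, 0, 0],
  [1, 0, 0.001, 0, 0, 0, 0],
  [1, 0, 0, 0, 0, 0, 0],
  [1, 0, 0, 0, 0, 0, 0],
  [1, 0, -0.006, 0, 0, 0, 0],
  [1, 0, -0.01, 0, 0, 0, 0],
  [1, 0, 0, -0.03, 0, 0, 0],
  [1, 0, 0, -0.03, 0, 0, 0],
  [1, 0, 0, -0.03, 0, 0, 0],
  [1, 0, 0, 0, 0, 0, 0],
])

```text
time_s: 15.65
eef_pos: [604.1, 40.9, 174.6]
ee_rot: [0.002, 0.113, 0.994, 0.0]
force: [-0.0, 0.2, -1.3]
grip_width: -0.001
grip_force: 0.0
```

Run:
```python
from h import *
p=[660,24,-.225]
c=ctrl.capture("scene");a=c["img"][130:225,280:405]
d=ctrl.capture("side");b=d["img"][150:245,215:340]
f=lambda x:cv2.resize(np.array(x),(400,300),interpolation=cv2.INTER_CUBIC)
cv2.imwrite("pics/c5.png",np.hstack([f(a),f(b)])[:,:,::-1])
def cen(im,o,k):
    im=np.array(im).astype(int)
    m=(im[...,k]>im[...,(k+1)%3]+50)&(im[...,k]>im[...,(k+2)%3]+50)
    if k==0: m&=im[...,1]<70
    n,l,st,ce=cv2.connectedComponentsWithStats(m.astype(np.uint8))
    return [(np.round(ce[i]+o,1),st[i,4]) for i in range(1,n) if st[i,4]>4]
for k in(0,1): print(cen(a,[280,130],k),cen(b,[215,150],k))
for l,y in(("drawn",11),("shot",35)):
    X=[660-60*.975+y*.223,24+60*.223+y*.975,81]
    print(l,proj(c,X),proj(d,X))
s=ctrl.sense();print(s["eef_pos"],s["force"])
```

```text
[(array([395.9, 138.1]), np.int32(232)), (array([397.4, 158.9]), np.int32(149)), (array([319.1, 172.1]), np.int32(12))] [(array([279.8, 216.7]), np.int32(19))]
[(array([342., 189.]), np.int32(31))] [(array([292.2, 194.9]), np.int32(29))]
drawn [[322.0182585  176.29305381]] [[284.07704415 211.7400014 ]]
shot [[318.65844368 171.90585731]] [[279.01270153 216.68079303]]
[602.82718623  40.89499712 171.61805409] [ 0.27802427  0.52200076 -1.4529529 ]
```

View pics/c5.png

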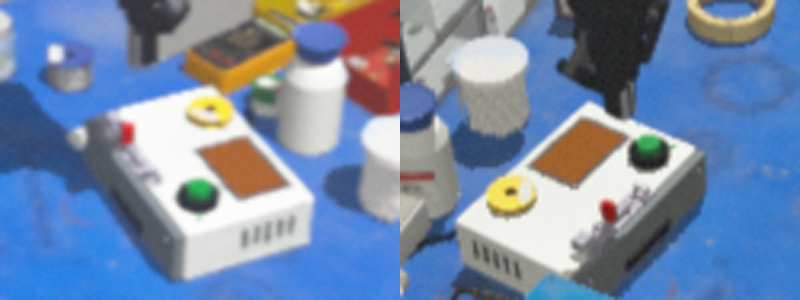

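send_rows([
  [1, -0.012, -0.035, 0, 0, 0, 0],
  [1, -0.013, -0.035, 0, 0, 0, 0],
  [1, 0, 0, 0.03, 0, 0, 0],
  [1, 0, 0, 0.03, 0, 0, 0],
  [1, 0, 0, 0.02, 0, 0, 0],
  [1, 0, 0, 0, 0, 0, 0],
  [1, 0, 0, 0.003, 0, 0, 0],
  [1, 0, 0, 0.003, 0, 0, 0],
  [1, 0, 0, 0.003, 0, 0, 0],
  [1, 0, 0, 0, 0, 0, 0],
])

```text
time_s: 17.0
eef_pos: [611.7, -33.0, 83.2]
ee_rot: [-0.0, 0.113, 0.994, 0.0]
force: [-0.3, 0.8, 0.5]
grip_width: 0.001
grip_force: 0.0
```

send_rows([
  [1, 0, 0, 0.002, 0, 0, 0],
  [1, 0, 0, 0.002, 0, 0, 0],
  [1, 0, 0, 0.002, 0, 0, 0],
  [1, 0, 0, 0.001, 0, 0, 0],
  [1, 0, 0, 0.001, 0, 0, 0],
  [1, 0, 0, 0, 0, 0, 0],
  [1, 0, 0, 0, 0, 0, 0],
  [1, 0, 0, 0, 0, 0, 0],
  [1, 0, 0, 0, 0, 0, 0],
  [1, 0, 0, 0, 0, 0, 0],
])

```text
time_s: 18.25
eef_pos: [611.9, -33.0, 76.0]
ee_rot: [0.0, 0.113, 0.994, -0.0]
force: [-2.9, 0.6, 7.8]
grip_width: -0.004
grip_force: 3.7
```

send_rows([
  [1, 0, 0, 0.001, 0, 0, 0],
  [1, 0, 0, 0.001, 0, 0, 0],
  [1, 0, 0, 0, 0, 0, 0],
  [1, 0, 0, 0, 0, 0, 0],
  [1, 0, 0, 0, 0, 0, 0],
  [1, 0, 0, 0, 0, 0, 0],
  [1, 0, 0, 0, 0, 0, 0],
  [1, 0, 0, 0, 0, 0, 0],
  [1, 0, 0, 0, 0, 0, 0],
  [1, 0, 0, 0, 0, 0, 0],
])

```text
time_s: 19.5
eef_pos: [612.1, -33.0, 75.7]
ee_rot: [0.001, 0.113, 0.994, -0.0]
force: [-9.0, 1.6, 20.4]
grip_width: 0.002
grip_force: 10.2
```

send_rows([
  [1, 0, 0, -0.004, 0, 0, 0],
  [1, 0, 0, 0, 0, 0, 0],
  [1, 0, 0, 0, 0, 0, 0],
  [1, 0, 0, 0, 0, 0, 0],
  [1, 0, 0, 0, 0, 0, 0],
  [1, 0, 0, 0, 0, 0, 0],
  [1, 0, 0, 0, 0, 0, 0],
  [1, 0, 0, 0, 0, 0, 0],
  [1, 0, 0, 0, 0, 0, 0],
  [1, 0, 0, 0, 0, 0, 0],
])

```text
time_s: 20.75
eef_pos: [611.9, -33.0, 77.4]
ee_rot: [0.0, 0.113, 0.994, -0.0]
force: [1.7, 0.2, 2.3]
grip_width: -0.003
grip_force: 1.5
```

send_rows([
  [1, 0, 0, -0.01, 0, 0, 0],
  [1, 0, 0, -0.03, 0, 0, 0],
  [1, 0, 0, -0.04, 0, 0, 0],
  [1, 0, 0, -0.04, 0, 0, 0],
  [1, 0.04, 0, 0, 0, 0, 0],
  [1, 0.04, 0, 0, 0, 0, 0],
  [1, 0.04, 0, 0, 0, 0, 0],
  [1, 0.04, 0, 0, 0, 0, 0],
  [1, 0, 0, 0, 0, 0, 0],
  [1, 0, 0, 0, 0, 0, 0],
])

```text
time_s: 22.0
eef_pos: [456.1, 2.7, 197.6]
ee_rot: [0.0, 0.113, 0.994, -0.0]
force: [0.9, -0.5, -0.7]
grip_width: 0.0
grip_force: 0.0
```

Run:
```python
from h import *
c=ctrl.capture("scene");a=c["img"][130:225,280:405]
d=ctrl.capture("side");b=d["img"][150:245,215:340]
f=lambda x:cv2.resize(np.array(x),(400,300),interpolation=cv2.INTER_CUBIC)
cv2.imwrite("pics/c6.png",np.hstack([f(a),f(b)])[:,:,::-1])
s=ctrl.sense();print(s["eef_pos"],s["force"])
```

```text
[456.36950586   2.62385125 197.2607675 ] [-0.48124306 -0.31354597 -0.7512443 ]
```

View pics/c6.png

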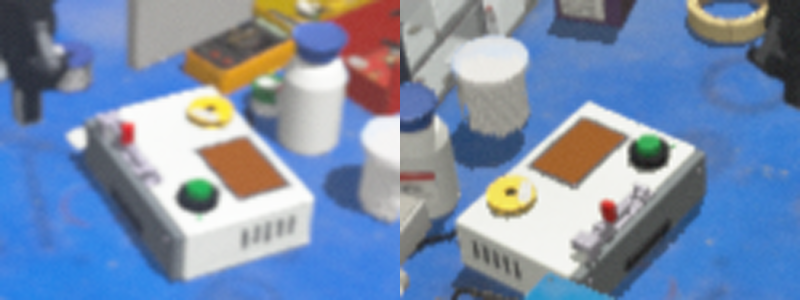

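The picture shows the tray shut, the red tab at the shot position (left image, about 127,132), the green button up again and the arm clear.

```bash
python3 -c "
from rig import ctrl
print(ctrl.finish_job())"
```

```text
the job is handed in; nothing more can be done
None
```

The job is handed in: the tray was pushed home, the bolt was shot, and the start button was then pressed to its stop and came up again. The arm is clear and nothing round the box looks moved in the final pictures, but no verdict was returned.

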